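Line up a tub and a carton in the packing guide

ROBOT

A 7-joint arm with a two-finger parallel gripper is mounted at the origin on the work surface. World frame = base frame: x ahead of the robot, y to its left, z up, the work surface at z = 0. Lengths are in m, angles in rad, forces in N, time in s.
With the tool pointing down it reaches from about 0.425 to 0.875 m from the base axis. Payload 4.7 kg.
Tool frame: the origin (TCP) lies on the centre line of the jaws, within the pads' length; the fingertips stand 19 mm ahead of it and the grasp point (between the pads) is the TCP; x points along the fingers, z is the direction in which the jaws open and shut, and the axes are right-handed (so a half turn about x gives the same grasp; the last joint's range is limited). The gripper opens to 87 mm and grips with 3 to 60 N. Pads are 19 mm wide; open, the fingers measure 117 mm over their backs; the gripper's body (75 mm by 190 mm) begins 51 mm behind the grasp point.
Start: joints at [-1.2, 0.321, -0.07, 1.45, 0.023, 1.371, -0.057], TCP at [0.227, 0.609, 0.242] pointing down, gripper open.
Joint ranges: [-2.86, 2.86], [-0.3, 2.09], [-1.38, 1.24], [0.06, 2.45], [-1.56, 4.7], [0.09, 2.05], [-2.69, 2.69]. Speed limits (rad/s): [2.57, 2.57, 3.14, 3.14, 3.14, 3.14, 3.14].

INTERFACE

Orientations are given as a rotation vector (axis times angle).
In Python, from bench import get_state, get_image, camera_info, close_job gives the robot as it stands.
- The arm moves only by the tool jog_arm, never from a script. Its argument "targets" is a list of rows, each a list of 7 numbers: the turn, a rotation vector about the tool's x, y, z in degrees, then the shift along the tool's x, y, z in cm, then the finger opening in cm, from 0 to 8.7. In form: [[wx, wy, wz, tx, ty, tz, jaw], ...]. A call has 1 to 10 rows; each row shifts and turns the commanded pose from where the row before left it, along the tool's axes as they then stand; what a row does not reach is not made up. A row lasts 1/8 s, in which the tool goes at most 62.5 mm and 10.7 degrees, less where a joint would pass 70% of its speed; a pose out of reach is approached as far as the arm can. A call is refused whole if a number of a shift passes 6.25 or a number of a turn 10.7, either way. A call with a gripper value outside its range is refused whole. The fingers move at their own pace and stop on an object; "squeeze" is the grip in N (left out, the last holds). Time passes only in rows, so rows that do not move let the fingers close. It gives the time, the measured TCP pose, the force and the opening at its end, in the units of the state.
- get_state(): the state, without advancing time (a new reading comes with each control period).
- get_image(name): name is "scene" or "top" or "wrist"; returns (picture, depth): 384x512x3 uint8, red, green, blue; 384x512 float32, m along the optical axis (not along the pixel's ray), 0 where there is no reading.
- camera_info(name): a dict with "intrinsics" (3x3 intrinsics, pixels), "world_from_camera" (4x4, takes a point from camera to world coordinates); the wrist camera has in their place "mount" (4x4, takes a point from camera to tool coordinates, whose origin is the TCP and whose axes are the tool frame's). Camera axes: x right, y up, looking along -z (the intrinsics and any distortion apply to the point x, -y, -z); pixel columns grow to the right and rows downward; lengths in m; the calibration is good to about 2 mm. A picture is of the moment at which its call begins: read the wrist's pose just before it. camera_info takes no time and is no camera call.
- close_job(): hands the job in, once; it reports no verdict.
The state is a dict: "time": time; "joint_positions": joint angles; "qd": joint speeds; "joint_torque": joint torques, N m; "position": TCP position; "tool_rot": TCP orientation; "ft_force": force on the tool from outside, world axes, zero at the start; "torque": the same for the moment, N m; "grip_width": opening from 0.0 (shut) to 1.0 (fully open).
Only numpy, scipy, OpenCV 4.12 (cv2) and the standard library are available. Lean on these libraries where they do the work, as an engineer would, in place of code of your own. Each camera call takes 0.05 s, during which the arm holds its last target.

TASK

Get the next parcel ready for wrapping: push the round tub along the table into the corner of the wooden packing guide, touching both of its battens, and push the cardboard carton so that one long side lies flat against the long batten and one end is up against the tub. Only push them with the fingers, never pinch, lift or tip them, and leave the tape roll, stamp, jar and tape dispenser where they stand.

Things in the scene. Friction and masses are not known exactly. Their poses are not given: they have to be found in the camera images.
- guide: Fixed L-shaped guide of pale wooden battens, 35 mm high, 22 mm thick. Origin: inner corner, table height. The long batten's inner face is the plane x = 0, from the corner 460 mm to its -y; the short batten's is y = 0, 100 mm to its -x. The parcel goes where x < 0, y < 0. Its x points away from the robot, within 9 degrees.
- tub: Closed, filled, round paper tub, off-white with a pale band, 110 mm in diameter, 60 mm high, 0.3 to 0.55 kg, standing loose in front of the guide; slides under a push of about 2 to 8 N. Origin: centre of its underside. Seated in the corner, that is at x = -55, y = -55 mm in the guide's frame.
- carton: Closed, filled, brown cardboard carton, loose, 100 mm (its x) by 130 mm (its y) by 50 mm high, 0.3 to 0.55 kg, slides under about 2 to 8 N. Origin: centre of its underside. It starts right of the tub (guide's -y), turned up to 26 degrees from the guide. With everything touching its origin is at x = -50, y = -175 mm in the guide's frame.
- tape_roll: Bystander: roll of brown tape lying flat, 76 mm across, 24 mm high; origin at the centre of its underside. The roll, stamp and jar stand outside the guide: two behind the long batten, one to the left of the short batten; which is where varies.
- stamp: Bystander: wooden hand stamp, foot 50 by 35 mm, 66 mm high with its knob; origin at the centre of its underside.
- jar: Bystander: small glass jar with a metal lid, 52 mm across, 70 mm high; origin at the centre of its underside.
- dispenser: Bystander: black desk tape dispenser, 60 by 150 mm, 94 mm high, to the left of the short batten; origin at the centre of its underside, long along its y.
Not all that is in view belongs to the job. Leave any turquoise look-alike of the carton alone.

How it is judged:
At the end, for the whole second after the job is handed in: The tub stands on the table within 5 mm of both battens; the carton lies on the table, a long side within 6 mm of the long batten and within 4 degrees of it, its centre no more than 182 mm along from the corner (175 mm with everything touching); both upright and at rest (x of tub in the frame of guide between -0.06 and -0.045 m and y of tub in the frame of guide between -0.06 and -0.045 m and x of carton in the frame of guide between -0.056 and -0.04 m and angle between the y axis of carton and the y axis of guide, either way round below 0.07 rad and y of carton in the frame of guide above -0.182 m and height (world z) of each of tub, carton below 0.004 m and angle between each of tub, carton's own z axis and vertical below 0.05 rad and linear speed of each of tub, carton below 0.01 m/s).
It fails at once if the tub is lifted or tipped (height (world z) of tub above 0.01 m or angle between tub's own z axis and vertical above 0.15 rad).
It fails at once if the carton is lifted or tipped (height (world z) of carton above 0.01 m or angle between carton's own z axis and vertical above 0.15 rad).
It fails at once if a bystander (tape roll, stamp, jar or dispenser) is disturbed by more than 15 mm or knocked over (distance of any of tape_roll, stamp, jar, dispenser from where it was at the start of the episode above 0.015 m or angle between any of tape_roll, stamp, jar, dispenser's own z axis and vertical above 0.4 rad).
It also fails if it takes over 67 s, if anything falls off the work surface, if the arm or the gripper's body presses on something with over 40 N, if the wrist force passes 120 N, or if a joint passes its speed limit or range.

## Working session

There is one attempt and no reset: what is moved stays moved. The work goes in short steps, Python scripts to look and compute and a tool call to move; the robot and the scene stay as the last step left them, time stands still between calls to the robot, and variables do not carry over. Pictures are saved under pics/ and viewed, and the job is handed in when it is done.

Besides the shell and the picture viewer there is one more tool, called after "Emit:" by a JSON object that holds its "fn" and its "kwargs". jog_arm: Moves the arm, as the interface text tells. Its arguments: {"type":"object","properties":{"targets":{"type":"array"},"squeeze":{"type":"number"}},"required":["targets"]}

```bash
ls; mkdir -p pics
python3 - <<'E'
from bench import *
import cv2
s=get_state();print({k:(v if not hasattr(v,'__len__') else [round(float(x),4) for x in v]) for k,v in s.items()})
for n in("top","scene"):
    p,d=get_image(n);cv2.imwrite(f"pics/{n}0.png",p[:,:,::-1]);
    import numpy as np
    np.savez(f"{n}0.npz",p=p,d=d)
    print(n,camera_info(n))
print(camera_info("wrist"))
E
```

```text
pics
{'time': 0.0, 'joint_positions': [-1.1999, 0.3218, -0.0701, 1.4517, 0.0226, 1.3708, -0.0569], 'qd': [-0.0005, 0.0003, -0.0021, 0.0014, 0.0002, -0.0001, 0.0013], 'joint_torque': [-0.0012, -49.1283, -0.4046, -31.2527, -0.0639, 0.0439, 0.0002], 'position': [0.2269, 0.6086, 0.2405], 'tool_rot': [-0.9436, 1.3587, 0.9417], 'ft_force': [0.3823, -0.3562, -1.0914], 'torque': [-0.0326, 0.0223, 0.0115], 'grip_width': 0.994330283925863}
top {'intrinsics': array([[451.25018152,   0.        , 264.35935172],
       [  0.        , 451.25018152, 197.30051464],
       [  0.        ,   0.        ,   1.        ]]), 'world_from_camera': array([[ 2.75229997e-02,  9.94823281e-01, -9.78218961e-02,
         5.10622623e-01],
       [-9.99618334e-01,  2.76239293e-02, -3.22699828e-04,
        -3.59373834e-02],
       [ 2.38119584e-03,  9.77934425e-02,  9.95203885e-01,
         1.30299312e+00],
       [ 0.00000000e+00,  0.00000000e+00,  0.00000000e+00,
         1.00000000e+00]])}
scene {'intrinsics': array([[367.59265494,   0.        , 252.62875943],
       [  0.        , 367.59265494, 191.32158381],
       [  0.        ,   0.        ,   1.        ]]), 'world_from_camera': array([[-0.25328438, -0.65010088,  0.71639086,  1.28589547],
       [ 0.96733404, -0.17829767,  0.18020767,  0.12574835],
       [ 0.01057766,  0.73863305,  0.67402473,  0.66883434],
       [ 0.        ,  0.        ,  0.        ,  1.        ]])}
{'intrinsics': array([[280.30280722,   0.        , 252.99855231],
       [  0.        , 280.30280722, 191.43917578],
       [  0.        ,   0.        ,   1.        ]]), 'mount': array([[-4.30334932e-04,  2.76709009e-01, -9.60953661e-01,
        -1.43639187e-01],
       [-9.90880441e-04,  9.60953161e-01,  2.76709309e-01,
         7.48363734e-02],
       [ 9.99999416e-01,  1.07126787e-03, -1.39346168e-04,
        -7.36060358e-04],
       [ 0.00000000e+00,  0.00000000e+00,  0.00000000e+00,
         1.00000000e+00]])}
```

View pics/top0.png

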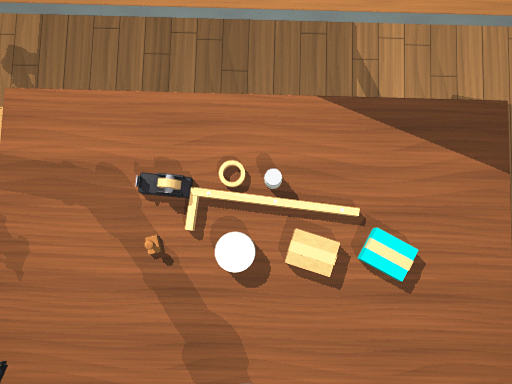

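View pics/scene0.png

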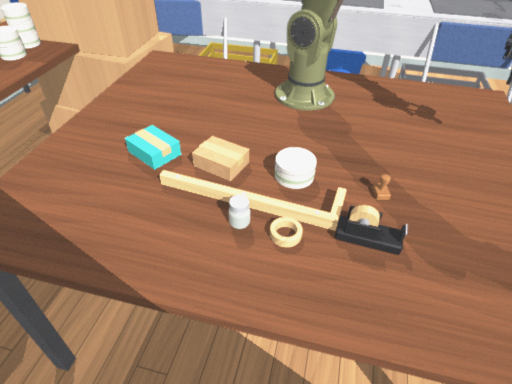

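The top view shows the white tub at (235,252), the brown carton at (313,252), a turquoise look-alike at (388,254), and the guide corner near (197,195). The brown box is the target: it fits the description and lies next to the tub. Next I'll measure positions and enlarge a crop to confirm.

```bash
cat > h.py <<'E'
import numpy as np,cv2
from bench import *
def cloud(n,d):
    c=camera_info(n);K=c["intrinsics"];T=c["world_from_camera"]
    v,u=np.mgrid[0:d.shape[0],0:d.shape[1]]
    P=np.stack([(u-K[0,2])/K[0,0]*d,-(v-K[1,2])/K[1,1]*d,-d],-1)
    W=P@T[:3,:3].T+T[:3,3]; W[d<=0]=np.nan
    return W
def comps(W,lo,hi,minpx=60):
    m=((W[...,2]>lo)&(W[...,2]<hi)&(W[...,0]>.25)&(W[...,0]<.9)).astype(np.uint8)
    n,l,st,c=cv2.connectedComponentsWithStats(m)
    return [(l==i,st[i],c[i]) for i in range(1,n) if st[i,4]>minpx]
E
python3 - <<'E'
from h import *
z=np.load("top0.npz");W=cloud("top",z["d"]);p=z["p"]
t=W[300:370,100:400,2];print("table z",np.nanmedian(t))
for m,st,c in comps(W,.012,.12):
    X=W[m]; zm=np.nanpercentile(X[:,2],90); T=X[X[:,2]>zm-.008]
    r=cv2.minAreaRect((T[:,:2]*1000).astype(np.float32))
    print(c.round(),st[4],"z",zm.round(4),"rect",np.round(r[0]),np.round(r[1]),round(r[2],1),"mean",T.mean(0).round(4))
c=p[170:300,120:430];cv2.imwrite("pics/crop0.png",cv2.resize(c,None,fx=2.5,fy=2.5,interpolation=2)[:,:,::-1])
E
```

```text
table z -0.002012320075628349
[232. 173.] 303 z 0.025 rect [703.  60.] [73. 72.] 3.6 mean [0.7031 0.0601 0.022 ]
[273. 178.] 284 z 0.0713 rect [691. -58.] [43. 44.] 0.2 mean [ 0.6904 -0.058   0.0682]
[221. 196.] 2884 z 0.0674 rect [665. 257.] [129.  56.] 85.6 mean [0.6621 0.2286 0.0756]
[312. 252.] 1736 z 0.0517 rect [ 485. -173.] [133. 100.] 73.8 mean [ 0.4846 -0.1727  0.0487]
[388. 254.] 1837 z 0.0519 rect [ 486. -385.] [133. 100.] 62.8 mean [ 0.4856 -0.3846  0.0488]
[235. 252.] 1292 z 0.0622 rect [481.  41.] [107. 108.] 46.3 mean [0.4803 0.0416 0.0592]
[152. 245.] 214 z 0.0607 rect [493. 277.] [21. 22.] 86.3 mean [0.4936 0.2772 0.0595]
```

View pics/crop0.png

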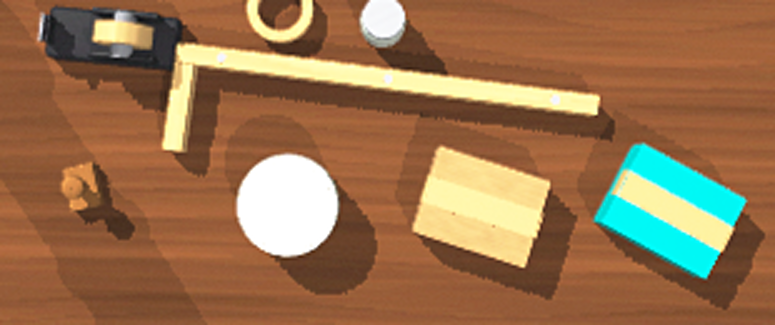

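The crop confirms it: the plain brown carton is at crop (482,207), between the tub (287,205) and the turquoise box. Now the guide fit.

```bash
cat >> h.py <<'E'
def guide_fit(W):
    X=W.reshape(-1,3); X=X[(X[:,2]>.027)&(X[:,2]<.042)&(X[:,0]>.5)&(X[:,0]<.68)&(X[:,1]>-.33)&(X[:,1]<.18)]
    return X
def inG(p,g): # world xy -> guide
    c,s=np.cos(g[2]),np.sin(g[2]); d=np.asarray(p)[...,:2]-g[:2]
    return np.stack([d[...,0]*c+d[...,1]*s,-d[...,0]*s+d[...,1]*c],-1)
def toW(q,g):
    c,s=np.cos(g[2]),np.sin(g[2]); q=np.asarray(q,float)
    return np.stack([g[0]+q[...,0]*c-q[...,1]*s,g[1]+q[...,0]*s+q[...,1]*c],-1)
E
python3 - <<'E'
from h import *
from scipy.optimize import minimize
z=np.load("top0.npz");W=cloud("top",z["d"])
X=guide_fit(W)[:,:2]
# fit: soft shape match: distance of points outside the L shape, plus area coverage
def sd(q,b):
    lo,hi=b; return np.maximum(np.maximum(lo-q,q-hi),0)
B=[((0,-.46),(.022,.022)),((-.1,0),(0,.022))]
gr=[]
for lo,hi in B:
    a,b=np.meshgrid(np.arange(lo[0]+.001,hi[0],.002),np.arange(lo[1]+.001,hi[1],.002));gr.append(np.c_[a.ravel(),b.ravel()])
gr=np.vstack(gr)
from scipy.spatial import cKDTree
t=cKDTree(X)
def cost(g):
    q=inG(X,g); d=np.min([np.linalg.norm(sd(q,b),axis=1) for b in B],axis=0)
    d2=t.query(toW(gr,g))[0]; d2=np.maximum(d2-.0015,0)
    return (np.minimum(d,.01)**2).mean()*1e6+(np.minimum(d2,.01)**2).mean()*1e6
best=min((minimize(cost,[.615,.13,a],method="Nelder-Mead",options=dict(initial_simplex=[[.615,.13,a],[.63,.13,a],[.615,.15,a],[.615,.13,a+.05]],maxiter=800)) for a in(0,.07,.12,-.1)),key=lambda r:r.fun)
print(best.x,best.fun,len(X)); g=best.x; np.save("g.npy",g)
q=inG(X,g)
m=q[:,1]<-.02; 
print("long x pct",np.percentile(q[m,0],[1,5,50,95,99]),"y min",np.percentile(q[:,1],[.3,1]))
for n,p in dict(tub=(.481,.041),carton=(.485,-.173),decoy=(.486,-.385),jar=(.691,-.058),roll=(.703,.06),stamp=(.493,.277)).items(): print(n,inG(p,g).round(4))
print(np.degrees(g[2]),"targets W tub",toW((-.055,-.055),g),"carton",toW((-.05,-.175),g), "end", toW((0,-.46),g))
# tub circle, carton refined
E
```

```text
[ 0.63558112  0.15409341 -0.09705764] 3.1544781708295733 1630
long x pct [-0.07688004  0.00038357  0.01069807  0.02112078  0.0541141 ] y min [-0.4861873  -0.45627526]
tub [-0.1429 -0.1275]
carton [-0.1182 -0.3401]
decoy [-0.0966 -0.5511]
jar [ 0.0757 -0.2057]
roll [ 0.0762 -0.0871]
stamp [-0.1538  0.1085]
-5.560992878201605 targets W tub [0.57551018 0.10468205] carton [ 0.56885801 -0.01523771] end [ 0.59100467 -0.30374165]
```

```bash
cat >> h.py <<'E'
from scipy.spatial.transform import Rotation as R
def plan(xyz,jawdir):
    """print yaw (deg about tool x) then shift in tool axes after yaw, cm; jawdir world xy (either sign)"""
    s=get_state();Rc=R.from_rotvec(s["tool_rot"]).as_matrix()
    n=np.r_[np.array(jawdir)/np.linalg.norm(jawdir),0];best=None
    for sg in(1,-1):
        zt=n*sg;x=np.array([0,0,-1.]);T=np.c_[x,np.cross(zt,x),zt]
        w=R.from_matrix(Rc.T@T).as_rotvec(degrees=True)
        print("turn",w.round(2),"q7",round(s["joint_positions"][6],3))
        print("  shift after turn cm",(T.T@(np.array(xyz)-s["position"])*100).round(2))
        print("  tool y,z world",T[:,1].round(3),T[:,2].round(3))
    print("pos",s["position"].round(4),"F",s["ft_force"].round(1),"t",s["time"])
E
python3 - <<'E'
from h import *
g=np.load("g.npy")
tub=np.array([.4805,.0415]);tg=toW((-.055,-.055),g);d=tg-tub;L=np.linalg.norm(d);d/=L
print("d",d,"L",L,"start",tub-.057*d,"end nominal TCP",tg-.043*d)
s=get_state();print(R.from_rotvec(s["tool_rot"]).as_matrix().round(3))
plan(np.r_[tub-.057*d,.24],[-d[1],d[0]])
E
```

```text
d [0.83268912 0.55374075] L 0.11410042269795975 start [0.43303672 0.00993678] end nominal TCP [0.53970455 0.0808712 ]
[[-0.001 -0.937  0.349]
 [-0.002  0.349  0.937]
 [-1.    -0.    -0.002]]
turn [-5.407e+01 -1.000e-01 -4.000e-02] q7 -0.057
  shift after turn cm [ 5.000e-02  1.599e+01 -6.126e+01]
  tool y,z world [-0.833 -0.554 -0.   ] [-0.554  0.833  0.   ]
turn [ 1.2593e+02 -5.0000e-02  1.1000e-01] q7 -0.057
  shift after turn cm [ 5.000e-02 -1.599e+01  6.126e+01]
  tool y,z world [0.833 0.554 0.   ] [ 0.554 -0.833 -0.   ]
pos [0.2269 0.6086 0.2405] F [-0.2 -0.4 -0. ] t 0.1
```

Emit:
{"fn": "jog_arm", "kwargs": {"targets": [[-9,0,0,0,0,-3,8.7],[-9,0,0,0,0,-3,8.7],[-9,0,0,0,0,-3,8.7],[-9,0,0,0,0,-3,8.7],[-9,0,0,0,0,-3,8.7],[-9,0,0,0,0,-3,8.7],[0,0,0,0,0,-5,8.7],[0,0,0,0,0,-5,8.7],[0,0,0,0,0,-5,8.7],[0,0,0,0,0,-5,8.7]]}}

```text
time: 1.35
position: [0.3444, 0.2673, 0.2414]
tool_rot: [-1.626, 0.873, 1.626]
ft_force: [1.3, -0.8, 0.2]
grip_width: 1.002
```

Run:
```python
from h import *
plan([.433,.010,.14],[-.554,.833])
```

```text
turn [-0.07  0.01  0.  ] q7 1.419
  shift after turn cm [ 10.14   6.87 -26.33]
  tool y,z world [-0.833 -0.554 -0.   ] [-0.554  0.833  0.   ]
turn [ 1.7993e+02  0.0000e+00 -1.0000e-02] q7 1.419
  shift after turn cm [10.14 -6.87 26.33]
  tool y,z world [0.833 0.554 0.   ] [ 0.554 -0.833 -0.   ]
pos [0.3444 0.2673 0.2414] F [ 1.3 -0.8  0.2] t 1.35
```

Emit:
{"fn": "jog_arm", "kwargs": {"targets": [[0,0,0,0,0,-5,8.7],[0,0,0,0,0,-5,8.7],[0,0,0,0,1,-5,8.7],[0,0,0,0,2,-5,8.7],[0,0,0,3,2,-5,8.7],[0,0,0,4,1.8,-1.3,8.7],[0,0,0,3,0,0,8.7],[0,0,0,0,0,0,8.7]]}}

```text
time: 2.35
position: [0.4305, 0.0117, 0.1396]
tool_rot: [-1.623, 0.877, 1.63]
ft_force: [-0.1, 0.3, 0.3]
grip_width: 1.001
```

Run:
```python
from h import *
plan([.433,.010,.030],[-.554,.833])
p,d=get_image("wrist");cv2.imwrite("pics/w1.png",p[:,:,::-1])
p,d=get_image("top");cv2.imwrite("pics/t1.png",p[150:340,150:400,::-1].repeat(3,0).repeat(3,1))
```

```text
turn [-0.12  0.1  -0.27] q7 2.026
  shift after turn cm [10.96 -0.12 -0.28]
  tool y,z world [-0.833 -0.554 -0.   ] [-0.554  0.833  0.   ]
turn [ 1.7988e+02 -4.3000e-01 -1.6000e-01] q7 2.026
  shift after turn cm [10.96  0.12  0.28]
  tool y,z world [0.833 0.554 0.   ] [ 0.554 -0.833 -0.   ]
pos [0.4305 0.0117 0.1396] F [-0.1  0.3  0.3] t 2.35
```

View pics/w1.png

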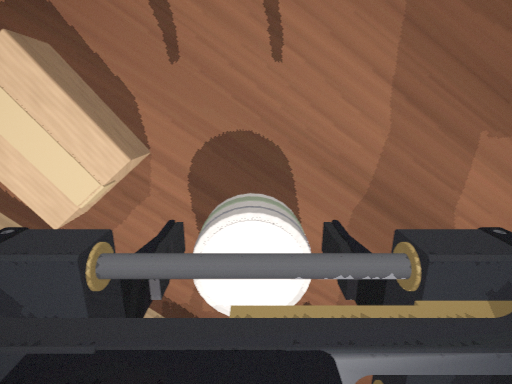

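View pics/t1.png

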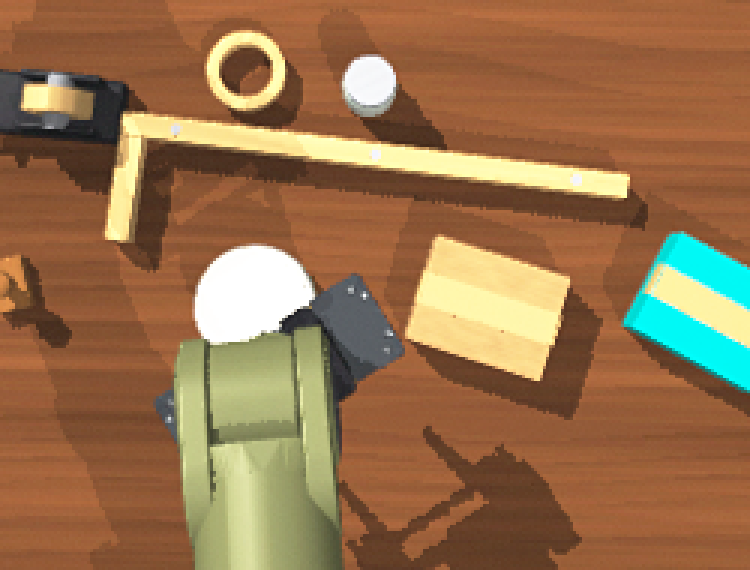

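The wrist view shows the tub centred between the open fingers (column 252). In the top view the right finger is clear of the carton, so I'm descending.

Emit:
{"fn": "jog_arm", "kwargs": {"targets": [[0,0,0,3,0,-0.3,8.7],[0,0,0,3,0,0,8.7],[0,0,0,3,0,0,8.7],[0,0,0,2,0,0,8.7],[0,0,0,0,0,0,8.7]]}}

```text
time: 3.08
position: [0.4344, 0.0101, 0.0317]
tool_rot: [-1.627, 0.873, 1.627]
ft_force: [-0.2, -0.6, 0.8]
grip_width: 0.998
```

Run:
```python
from h import *
plan([.5397,.0809,.030],[-.554,.833])
```

```text
turn [-0.01  0.   -0.05] q7 2.131
  shift after turn cm [  0.17 -12.69   0.06]
  tool y,z world [-0.833 -0.554 -0.   ] [-0.554  0.833  0.   ]
turn [ 1.7999e+02 -8.0000e-02 -0.0000e+00] q7 2.131
  shift after turn cm [ 0.17 12.69 -0.06]
  tool y,z world [0.833 0.554 0.   ] [ 0.554 -0.833 -0.   ]
pos [0.4344 0.0101 0.0317] F [-0.2 -0.6  0.8] t 3.075
```

Emit:
{"fn": "jog_arm", "kwargs": {"targets": [[0,0,0,0.1,-1,0,8.7],[0,0,0,0,-1,0,8.7],[0,0,0,0,-1,0,8.7],[0,0,0,0,-1,0,8.7],[0,0,0,0,-1,0,8.7],[0,0,0,0,-1,0,8.7],[0,0,0,0,-1,0,8.7],[0,0,0,0,-1,0,8.7],[0,0,0,0,-1,0,8.7],[0,0,0,0,-1,0,8.7]]}}

```text
time: 4.32
position: [0.518, 0.0649, 0.0308]
tool_rot: [-1.626, 0.873, 1.626]
ft_force: [-4.3, -2.1, 6.0]
grip_width: 0.998
```

Run:
```python
from h import *
plan([.5397,.0809,.030],[-.554,.833])
p,d=get_image("scene");cv2.imwrite("pics/s2.png",p[:,:,::-1])
p,d=get_image("top");cv2.imwrite("pics/t2.png",p[150:340,150:400,::-1].repeat(3,0).repeat(3,1))
```

```text
turn [-0.09 -0.   -0.03] q7 2.118
  shift after turn cm [ 0.08 -2.69  0.13]
  tool y,z world [-0.833 -0.554 -0.   ] [-0.554  0.833  0.   ]
turn [ 1.7991e+02 -5.0000e-02  0.0000e+00] q7 2.118
  shift after turn cm [ 0.08  2.69 -0.13]
  tool y,z world [0.833 0.554 0.   ] [ 0.554 -0.833 -0.   ]
pos [0.518  0.0649 0.0308] F [-4.3 -2.1  6. ] t 4.325
```

View pics/s2.png

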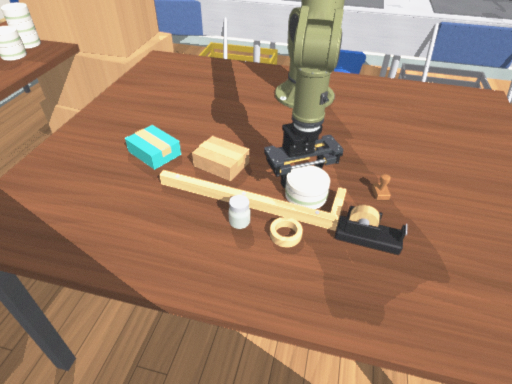

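View pics/t2.png

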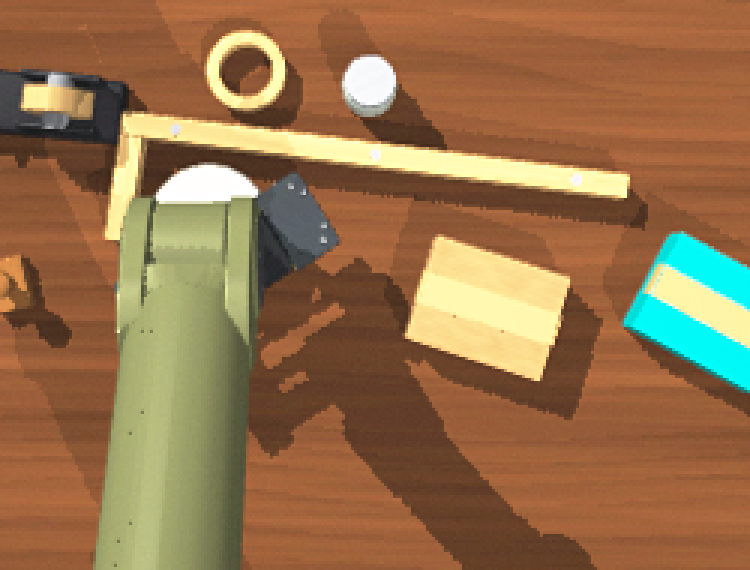

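The tub is sliding straight toward the corner, and the white disc at (207,190) in the crop is upright. Pushing on.

Emit:
{"fn": "jog_arm", "kwargs": {"targets": [[0,0,0,0,-0.8,0,8.7],[0,0,0,0,-0.8,0,8.7],[0,0,0,0,-0.6,0,8.7],[0,0,0,0,-0.2,0,8.7],[0,0,0,0,0,0,8.7]]}}

```text
time: 5.05
position: [0.5378, 0.0787, 0.0305]
tool_rot: [-1.626, 0.872, 1.626]
ft_force: [-0.9, 0.4, -1.2]
grip_width: 0.997
```

Emit:
{"fn": "jog_arm", "kwargs": {"targets": [[0,0,0,0,-0.2,0,8.7],[0,0,0,0,-0.2,0,8.7],[0,0,0,0,-0.2,0,8.7],[0,0,0,0,0,0,8.7]]}}

```text
time: 5.55
position: [0.5414, 0.0808, 0.0304]
tool_rot: [-1.624, 0.875, 1.628]
ft_force: [-5.5, -3.3, 2.2]
grip_width: 1.003
```

```bash
cat >> h.py <<'E'
def look(tag):
    g=np.load("g.npy");p,d=get_image("top");cv2.imwrite(f"pics/{tag}.png",p[150:340,150:400,::-1].repeat(3,0).repeat(3,1))
    W=cloud("top",d);
    hsv=cv2.cvtColor(p,cv2.COLOR_RGB2HSV)
    m=((W[...,2]>.052)&(W[...,2]<.068)&(hsv[...,1]<40)&(hsv[...,2]>150)&(W[...,0]<.64)).astype(np.uint8)
    cs,_=cv2.findContours(m,0,1); c=max(cs,key=cv2.contourArea)
    P=np.array([W[v,u,:2] for u,v in c[:,0]])
    (ctr,r)=cv2.minEnclosingCircle((P*1000).astype(np.float32));print("tub W",np.array(ctr).round(1),"r",round(r,1),"G",(inG(np.array(ctr)/1000,g)*1000).round(1),"area",cv2.contourArea(c))
    m=((W[...,2]>.043)&(W[...,2]<.057)&(hsv[...,0]<30)&(hsv[...,1]>60)&(W[...,0]<.64)).astype(np.uint8)
    n,l,st,cc=cv2.connectedComponentsWithStats(m);i=1+np.argmax(st[1:,4]);X=W[l==i][:,:2]
    r=cv2.minAreaRect((X*1000).astype(np.float32));print("carton W",np.round(r[0],1),np.round(r[1],1),"ang in guide",round(r[2]-np.degrees(g[2]),1),"G",(inG(np.array(r[0])/1000,g)*1000).round(1))
    bp=(inG(cv2.boxPoints(r)/1000,g)*1000).round(1);print(" corners G",bp.tolist())
E
python3 - <<'E'
from h import *
plan([.5397,.0809,.030],[-.554,.833])
look("t3")
E
```

```text
turn [-0.09  0.05 -0.17] q7 2.111
  shift after turn cm [0.04 0.13 0.1 ]
  tool y,z world [-0.833 -0.554 -0.   ] [-0.554  0.833  0.   ]
turn [ 1.7991e+02 -2.6000e-01 -8.0000e-02] q7 2.111
  shift after turn cm [ 0.04 -0.13 -0.1 ]
  tool y,z world [0.833 0.554 0.   ] [ 0.554 -0.833 -0.   ]
pos [0.5414 0.0808 0.0304] F [-5.5 -3.3  2.2] t 5.55
tub W [606.3 101.7] r 43.1 G [-24.1 -55. ] area 143.0
carton W [ 484.8 -173. ] [132.9  99.9] ang in guide 79.2 G [-118.4 -340.2]
 corners G [[-180.0, -396.1], [-81.9, -414.9], [-56.8, -284.3], [-154.9, -265.5]]
```

View pics/t3.png

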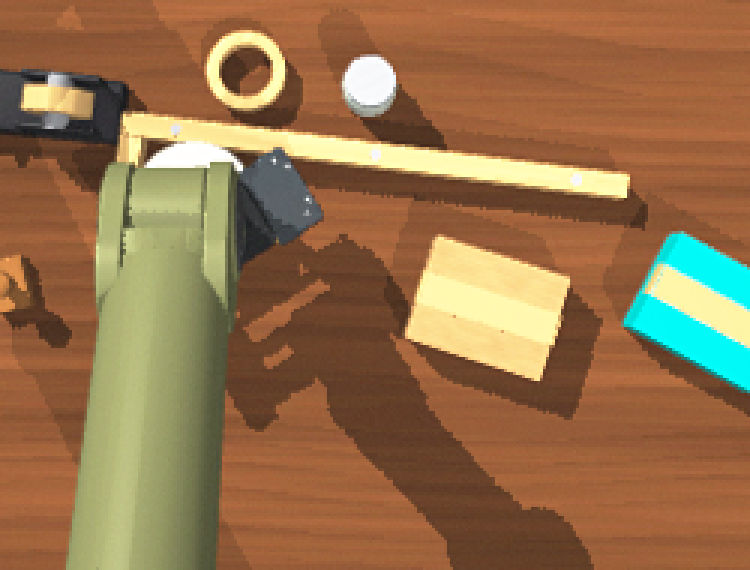

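Emit:
{"fn": "jog_arm", "kwargs": {"targets": [[0,0,0,0,-0.2,0,8.7],[0,0,0,0,-0.2,0,8.7],[0,0,0,0,0,0,8.7]]}}

```text
time: 5.98
position: [0.5417, 0.0811, 0.0299]
tool_rot: [-1.621, 0.881, 1.634]
ft_force: [-13.7, -6.9, 11.1]
grip_width: 1.002
```

The force has risen to 15 N and motion stopped at the predicted position, so the tub looks seated. Backing off straight, lifting, and checking.

Emit:
{"fn": "jog_arm", "kwargs": {"targets": [[0,0,0,0,0.5,0,8.7],[0,0,0,0,1,0,8.7],[0,0,0,0,2,0,8.7],[0,0,0,0,3,0,8.7],[0,0,0,-4,2,0,8.7],[0,0,0,-5,2,0,8.7],[0,0,0,-3,0,0,8.7],[0,0,0,0,0,4,8.7],[0,0,0,0,0,0,8.7]]}}

```text
time: 7.1
position: [0.4358, 0.0615, 0.1514]
tool_rot: [-1.629, 0.866, 1.627]
ft_force: [-0.4, -0.6, -0.0]
grip_width: 0.998
```

Run:
```python
from h import *
look("t4")
# carton push: jaws along guide y, TCP in front of near face
g=np.load("g.npy")
P=toW((-.20,-.338),g);print(P)
plan(np.r_[P,.15],toW((0,1),g)-g[:2])
```

```text
tub W [575.9 101.9] r 54.9 G [-54.4 -57.7] area 1171.0
carton W [ 484.8 -173.2] [133.1  99.9] ang in guide 79.2 G [-118.4 -340.4]
 corners G [[-179.9, -396.4], [-81.8, -415.1], [-56.8, -284.4], [-155.0, -265.6]]
[ 0.4037684  -0.16293476]
turn [39.27  0.05  0.15] q7 1.928
  shift after turn cm [  0.11   1.09 -22.51]
  tool y,z world [-0.995  0.097  0.   ] [0.097 0.995 0.   ]
turn [-1.4073e+02 -1.9000e-01  6.0000e-02] q7 1.928
  shift after turn cm [ 0.11 -1.09 22.51]
  tool y,z world [ 0.995 -0.097  0.   ] [-0.097 -0.995 -0.   ]
pos [0.4364 0.0601 0.1511] F [ 0.1 -0.7  0.1] t 7.15
```

View pics/t4.png

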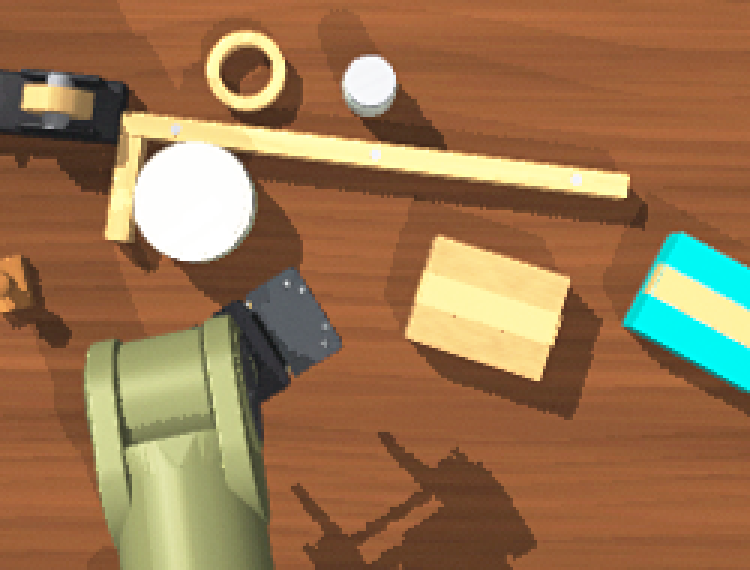

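The tub sits in the corner at crop (195,202) and measures (-54, -58) mm in the guide frame, upright. Next is the carton, starting behind its near long side.

Emit:
{"fn": "jog_arm", "kwargs": {"targets": [[10,0,0,0,0,0,8.7],[10,0,0,0,0,0,8.7],[10,0,0,0,0,0,8.7],[9.3,0,0,0,0,-2.5,8.7],[0,0,0,0,0,-5,8.7],[0,0,0,0,0,-5,8.7],[0,0,0,0,0,-5,8.7],[0,0,0,0,1.1,-5,8.7],[0,0,0,0,0,0,8.7]]}}

```text
time: 8.28
position: [0.4057, -0.1686, 0.1507]
tool_rot: [-1.13, 1.259, 1.127]
ft_force: [1.0, 0.1, -0.1]
grip_width: 1.0
```

Run:
```python
from h import *
g=np.load("g.npy")
P=toW((-.20,-.338),g)
plan(np.r_[P,.030],toW((0,1),g)-g[:2])
```

```text
turn [-0.68 -0.05  0.06] q7 1.725
  shift after turn cm [12.07  0.25  0.54]
  tool y,z world [-0.995  0.097  0.   ] [0.097 0.995 0.   ]
turn [1.7932e+02 1.0000e-01 7.0000e-02] q7 1.725
  shift after turn cm [12.07 -0.25 -0.54]
  tool y,z world [ 0.995 -0.097  0.   ] [-0.097 -0.995 -0.   ]
pos [ 0.4057 -0.1686  0.1507] F [ 1.   0.1 -0.1] t 8.275
```

Emit:
{"fn": "jog_arm", "kwargs": {"targets": [[-0.7,0,0,3,0.2,0.5,8.7],[0,0,0,3,0,0,8.7],[0,0,0,3,0,0,8.7],[0,0,0,3,0,0,8.7],[0,0,0,0,0,0,8.7]]}}

```text
time: 8.9
position: [0.4037, -0.1583, 0.0289]
tool_rot: [-1.142, 1.254, 1.147]
ft_force: [0.2, -0.9, -0.1]
grip_width: 0.993
```

Run:
```python
from h import *
g=np.load("g.npy")
P=toW((-.1095,-.338),g)
plan(np.r_[P,.030],toW((0,1),g)-g[:2])
```

```text
turn [ 0.52 -0.07 -0.27] q7 1.891
  shift after turn cm [-0.11 -9.11 -0.46]
  tool y,z world [-0.995  0.097  0.   ] [0.097 0.995 0.   ]
turn [-1.7948e+02  4.2000e-01 -1.0000e-01] q7 1.891
  shift after turn cm [-0.11  9.11  0.46]
  tool y,z world [ 0.995 -0.097  0.   ] [-0.097 -0.995 -0.   ]
pos [ 0.4037 -0.1583  0.0289] F [ 0.2 -0.9 -0.1] t 8.9
```

Emit:
{"fn": "jog_arm", "kwargs": {"targets": [[0.4,0,0,-0.1,-0.5,-0.4,8.7],[0,0,0,0,-0.8,0,8.7],[0,0,0,0,-0.8,0,8.7],[0,0,0,0,-0.8,0,8.7],[0,0,0,0,-0.8,0,8.7],[0,0,0,0,-0.8,0,8.7],[0,0,0,0,-0.8,0,8.7],[0,0,0,0,-0.8,0,8.7]]}}

```text
time: 9.9
position: [0.4663, -0.1682, 0.0314]
tool_rot: [-1.139, 1.252, 1.139]
ft_force: [-2.3, 1.1, 1.7]
grip_width: 0.995
```

Run:
```python
from h import *
g=np.load("g.npy")
P=toW((-.1095,-.338),g)
plan(np.r_[P,.030],toW((0,1),g)-g[:2])
look("t5")
```

```text
turn [ 0.13  0.01 -0.  ] q7 1.964
  shift after turn cm [ 0.14 -2.78 -0.08]
  tool y,z world [-0.995  0.097  0.   ] [0.097 0.995 0.   ]
turn [-1.7987e+02  0.0000e+00  2.0000e-02] q7 1.964
  shift after turn cm [0.14 2.78 0.08]
  tool y,z world [ 0.995 -0.097  0.   ] [-0.097 -0.995 -0.   ]
pos [ 0.4663 -0.1682  0.0314] F [-2.3  1.1  1.7] t 9.9
tub W [575.8 102.1] r 54.9 G [-54.5 -57.5] area 1172.0
carton W [ 537.8 -169.3] [132.8  77.8] ang in guide 90.1 G [ -65.9 -331.4]
 corners G [[-104.8, -397.8], [-27.0, -397.7], [-27.1, -264.9], [-104.9, -265.0]]
```

View pics/t5.png

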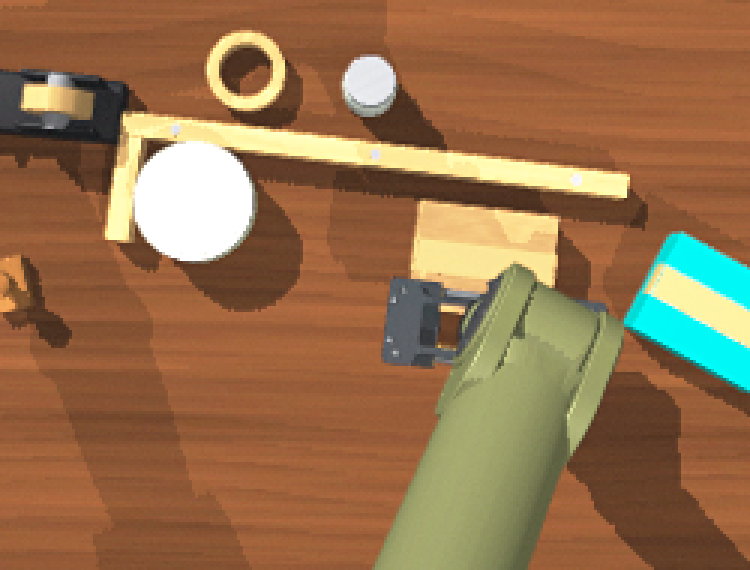

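The carton is now parallel (90.1°), with its far edge 27 mm from the batten. Continuing until it seats.

Emit:
{"fn": "jog_arm", "kwargs": {"targets": [[0,0,0,0.1,-0.8,0,8.7],[0,0,0,0,-0.8,0,8.7],[0,0,0,0,-0.7,0,8.7],[0,0,0,0,-0.3,0,8.7],[0,0,0,0,-0.2,0,8.7],[0,0,0,0,-0.1,0,8.7],[0,0,0,0,0,0,8.7]]}}

```text
time: 10.82
position: [0.4928, -0.1709, 0.0303]
tool_rot: [-1.136, 1.255, 1.142]
ft_force: [-6.0, 0.9, 4.2]
grip_width: 0.999
```

Emit:
{"fn": "jog_arm", "kwargs": {"targets": [[0,0,0,0,-0.2,0,8.7],[0,0,0,0,-0.2,0,8.7],[0,0,0,0,0,0,8.7]]}}

```text
time: 11.2
position: [0.4928, -0.1708, 0.0295]
tool_rot: [-1.13, 1.259, 1.148]
ft_force: [-15.9, 3.2, 11.5]
grip_width: 0.998
```

It is firm against the batten: 16 N with no motion. Retracting.

Emit:
{"fn": "jog_arm", "kwargs": {"targets": [[0,0,0,0,0.8,0,8.7],[0,0,0,0,1.5,0,8.7],[0,0,0,-4,1,0,8.7],[0,0,0,-4,0,0,6],[0,0,0,-4,0,0,4],[10,0,0,0,0,0,4],[10,0,0,0,0,0,4],[10,0,0,0,0,0,4],[10,0,0,0,0,0,4],[10,0,0,0,0,0,4]]}}

```text
time: 12.45
position: [0.4657, -0.1684, 0.1507]
tool_rot: [-0.468, 1.518, 0.468]
ft_force: [0.8, 0.1, 0.9]
grip_width: 0.464
```

Emit:
{"fn": "jog_arm", "kwargs": {"targets": [[10,0,0,0,0,0,4],[10,0,0,0,0,0,4],[10,0,0,0,0,0,4],[10,0,0,0,0,0,4],[0,0,0,0,0,0,4]]}}

```text
time: 13.08
position: [0.4657, -0.1683, 0.1507]
tool_rot: [0.073, 1.568, -0.073]
ft_force: [0.5, 0.2, -0.1]
grip_width: 0.455
```

Run:
```python
from h import *
g=np.load("g.npy")
look("t6")
P=toW((-.055,-.425),g)
plan(np.r_[P,.13],toW((1,0),g)-g[:2])
```

```text
tub W [575.6 101.9] r 54.7 G [-54.6 -57.7] area 1174.0
carton W [ 553.6 -170.2] [131.3  99.8] ang in guide 90.1 G [ -50.1 -330.7]
 corners G [[-99.9, -396.5], [-0.1, -396.2], [-0.4, -265.0], [-100.2, -265.2]]
turn [ 0.31  0.05 -0.03] q7 0.256
  shift after turn cm [ 2.06 -8.77  8.29]
  tool y,z world [0.097 0.995 0.   ] [ 0.995 -0.097  0.   ]
turn [-1.7969e+02  5.0000e-02  8.0000e-02] q7 0.256
  shift after turn cm [ 2.06  8.77 -8.29]
  tool y,z world [-0.097 -0.995 -0.   ] [-0.995  0.097 -0.   ]
pos [ 0.4657 -0.1683  0.1506] F [1.1 0.5 0.5] t 13.125
```

View pics/t6.png

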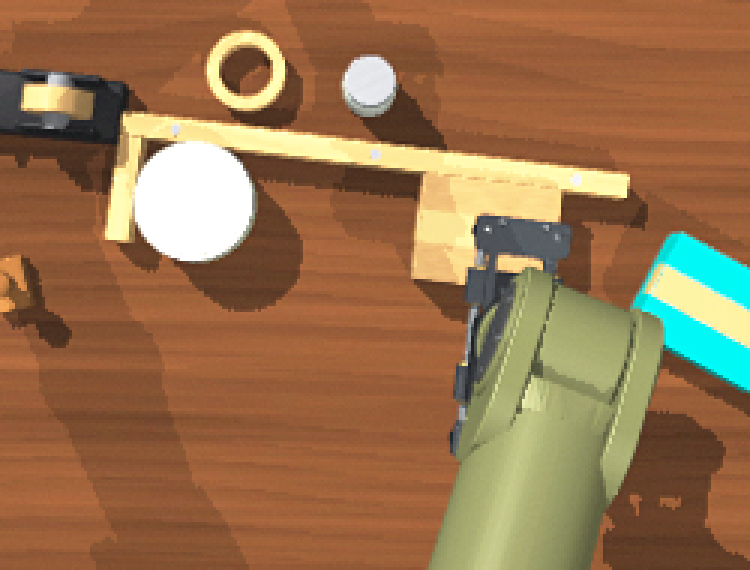

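The carton lies flat on the long batten, guide frame (-50,-331), angle 0.1°. Moving to its far end.

Emit:
{"fn": "jog_arm", "kwargs": {"targets": [[0.3,0,0,0,-4.3,0,4],[0,0,0,0,-4.2,2,4],[0,0,0,0,0,4,4],[0,0,0,0,0,2.3,4],[0,0,0,0,0,0,4]]}}

```text
time: 13.75
position: [0.5411, -0.2611, 0.1501]
tool_rot: [0.075, 1.57, -0.077]
ft_force: [0.3, -0.7, -0.2]
grip_width: 0.459
```

Run:
```python
from h import *
g=np.load("g.npy")
P=toW((-.055,-.422),g)
plan(np.r_[P,.03],toW((1,0),g)-g[:2])
p,d=get_image("wrist");cv2.imwrite("pics/w7.png",p[:,:,::-1])
```

```text
turn [ 0.03 -0.03  0.07] q7 0.553
  shift after turn cm [12.01  0.04 -0.12]
  tool y,z world [0.097 0.995 0.   ] [ 0.995 -0.097  0.   ]
turn [-1.7997e+02 -1.2000e-01 -5.0000e-02] q7 0.553
  shift after turn cm [12.01 -0.04  0.12]
  tool y,z world [-0.097 -0.995 -0.   ] [-0.995  0.097 -0.   ]
pos [ 0.5411 -0.2611  0.1501] F [ 0.3 -0.7 -0.2] t 13.75
```

View pics/w7.png

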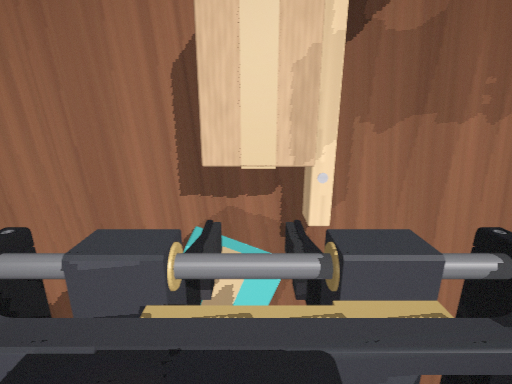

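The wrist view shows the carton's end edge at row 165, the batten end at (320,222), and the turquoise box behind the fingers. That box's nearest corner computes to y = -471, against -432 for the fingers, so there is room to descend.

Emit:
{"fn": "jog_arm", "kwargs": {"targets": [[0,0,0,3,0,0,4],[0,0,0,3,0,0,4],[0,0,0,3,0,0,4],[0,0,0,3,0,0,4],[0,0,0,0,1,0,4],[0,0,0,0,1,0,4],[0,0,0,0,1,0,4],[0,0,0,0,1,0,4],[0,0,0,0,1,0,4]]}}

```text
time: 14.92
position: [0.5457, -0.2115, 0.0315]
tool_rot: [0.078, 1.568, -0.079]
ft_force: [-0.7, -4.1, 1.6]
grip_width: 0.458
```

Run:
```python
from h import *
g=np.load("g.npy")
P=toW((-.055,-.2495),g)
plan(np.r_[P,.03],toW((1,0),g)-g[:2])
look("t8")
```

```text
turn [-0.19  0.1   0.04] q7 0.55
  shift after turn cm [ 0.15 12.31 -0.09]
  tool y,z world [0.097 0.995 0.   ] [ 0.995 -0.097  0.   ]
turn [ 1.7981e+02  6.0000e-02 -1.6000e-01] q7 0.55
  shift after turn cm [  0.15 -12.31   0.09]
  tool y,z world [-0.097 -0.995 -0.   ] [-0.995  0.097 -0.   ]
pos [ 0.5457 -0.2115  0.0315] F [-0.7 -4.1  1.6] t 14.925
tub W [575.1 101.2] r 55.3 G [-55.  -58.5] area 1172.5
carton W [ 557.5 -129.8] [114.7  99.7] ang in guide 89.7 G [ -50.2 -290.1]
 corners G [[-100.3, -347.2], [-0.6, -347.7], [-0.1, -233.0], [-99.8, -232.5]]
```

View pics/t8.png

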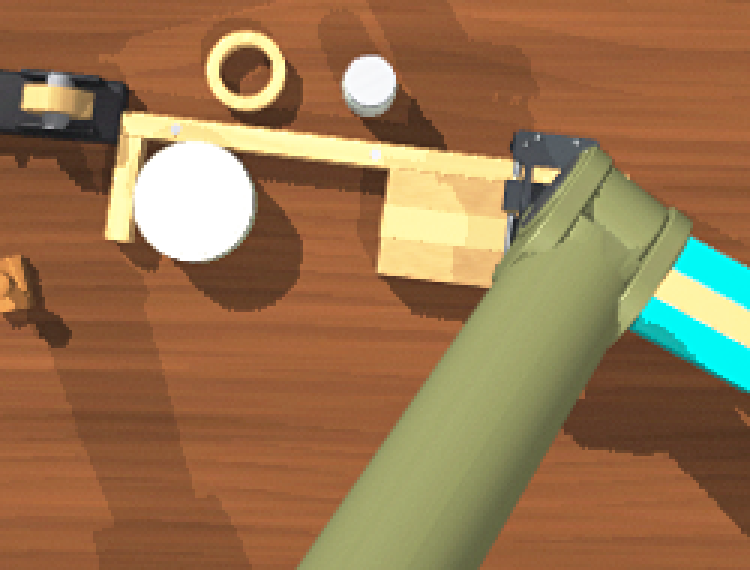

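Emit:
{"fn": "jog_arm", "kwargs": {"targets": [[-0.2,0,0,0.1,1,-0.2,4],[0,0,0,0,1,0,4],[0,0,0,0,1,0,4],[0,0,0,0,1,0,4],[0,0,0,0,1,0,4],[0,0,0,0,1,0,4],[0,0,0,0,1,0,4],[0,0,0,0,1,0,4],[0,0,0,0,1,0,4],[0,0,0,0,1,0,4]]}}

```text
time: 16.23
position: [0.5528, -0.1111, 0.0295]
tool_rot: [0.076, 1.57, -0.076]
ft_force: [-0.6, -3.4, 1.3]
grip_width: 0.456
```

Run:
```python
from h import *
g=np.load("g.npy")
P=toW((-.055,-.2495),g)
plan(np.r_[P,.03],toW((1,0),g)-g[:2])
look("t9")
```

```text
turn [ 0.02 -0.01 -0.01] q7 0.363
  shift after turn cm [-0.05  2.24  0.17]
  tool y,z world [0.097 0.995 0.   ] [ 0.995 -0.097  0.   ]
turn [-1.7998e+02  1.0000e-02 -1.0000e-02] q7 0.363
  shift after turn cm [-0.05 -2.24 -0.17]
  tool y,z world [-0.097 -0.995 -0.   ] [-0.995  0.097 -0.   ]
pos [ 0.5528 -0.1111  0.0295] F [-0.6 -3.4  1.3] t 16.225
tub W [575.7 101.8] r 54.9 G [-54.5 -57.8] area 1169.5
carton W [564.9 -24.5] [104.9 100. ] ang in guide 89.8 G [ -53.1 -184.6]
 corners G [[-103.2, -236.9], [-3.2, -237.2], [-2.9, -132.3], [-102.9, -132.0]]
```

View pics/t9.png

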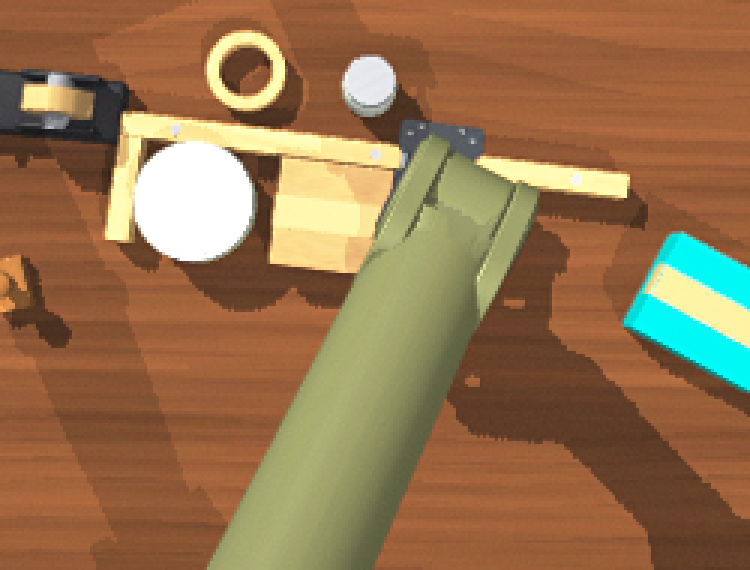

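The carton has about 19 mm to go and has drifted 3 mm off the long batten. I'll finish the slide with a slight bias toward the batten.

Emit:
{"fn": "jog_arm", "kwargs": {"targets": [[0,0,0,0,0.7,0.1,4],[0,0,0,0,0.7,0.1,4],[0,0,0,0,0.5,0,4],[0,0,0,0,0.3,0,4],[0,0,0,0,0.2,0,4],[0,0,0,0,0,0,4]]}}

```text
time: 17.02
position: [0.5568, -0.0883, 0.0294]
tool_rot: [0.076, 1.57, -0.076]
ft_force: [-1.9, -3.0, -2.1]
grip_width: 0.457
```

Emit:
{"fn": "jog_arm", "kwargs": {"targets": [[0,0,0,0,0.2,0,4],[0,0,0,0,0.2,0,4],[0,0,0,0,0,0,4]]}}

```text
time: 17.4
position: [0.5568, -0.0874, 0.0296]
tool_rot: [0.074, 1.57, -0.081]
ft_force: [-1.2, -8.3, -1.1]
grip_width: 0.463
```

Emit:
{"fn": "jog_arm", "kwargs": {"targets": [[0,0,0,0,0.2,0,4],[0,0,0,0,0.2,0,4],[0,0,0,0,0.1,0,4],[0,0,0,0,0,0,4]]}}

```text
time: 17.9
position: [0.5565, -0.0873, 0.0298]
tool_rot: [0.072, 1.57, -0.087]
ft_force: [-3.7, -17.4, -1.2]
grip_width: 0.464
```

Run:
```python
from h import *
g=np.load("g.npy")
plan(np.r_[toW((-.055,-.2495),g),.03],toW((1,0),g)-g[:2])
look("t10")
```

```text
turn [-0.25  0.01  0.55] q7 0.302
  shift after turn cm [-0.02 -0.16  0.03]
  tool y,z world [0.097 0.995 0.   ] [ 0.995 -0.097  0.   ]
turn [ 1.7975e+02  8.6000e-01 -2.0000e-02] q7 0.302
  shift after turn cm [-0.02  0.16 -0.03]
  tool y,z world [-0.097 -0.995 -0.   ] [-0.995  0.097 -0.   ]
pos [ 0.5565 -0.0873  0.0298] F [ -3.7 -17.4  -1.2] t 17.9
tub W [575.7 105.2] r 55.0 G [-54.8 -54.5] area 1176.0
carton W [569.4   4. ] [96.8 99.6] ang in guide 89.7 G [ -51.3 -155.8]
 corners G [[-101.3, -204.0], [-1.8, -204.4], [-1.3, -107.6], [-100.9, -107.1]]
```

Everything is seated: the tub is at (-54.8, -54.5) with 17 N and no motion. Retracting and checking.

Emit:
{"fn": "jog_arm", "kwargs": {"targets": [[0,0,0,0,-0.6,0,4],[0,0,0,0,-1,0,4],[0,0,0,0,-2,0,4],[0,0,0,-4,-2,0,4],[0,0,0,-5,-3,0,4],[0,0,0,-5,-5,-2,4],[0,0,0,-4,-6,-3,4],[0,0,0,0,-6,-4,4],[0,0,0,0,0,0,4]]}}

```text
time: 19.08
position: [0.4572, -0.3038, 0.1954]
tool_rot: [0.083, 1.567, -0.083]
ft_force: [-0.5, 0.6, -0.4]
grip_width: 0.459
```

Run:
```python
from h import *
look("t11"); g=np.load("g.npy")
p,d=get_image("scene");cv2.imwrite("pics/s11.png",p[60:290,100:430,::-1].repeat(2,0).repeat(2,1))
p,d=get_image("top");W=cloud("top",d);W0=cloud("top",np.load("top0.npz")["d"])
for n,(a,b,c,e,lo) in dict(roll=(.65,.75,.01,.11,.012),jar=(.65,.73,-.1,-.02,.05),stamp=(.45,.53,.24,.32,.03),disp=(.6,.72,.17,.36,.03)).items():
    f=lambda W:W[(W[...,0]>a)&(W[...,0]<b)&(W[...,1]>c)&(W[...,1]<e)&(W[...,2]>lo)].mean(0)
    print(n,((f(W)-f(W0))*1000).round(1))
```

```text
tub W [575.9 105.3] r 55.0 G [-54.7 -54.4] area 1178.0
carton W [567.7 -14. ] [132.8  99.9] ang in guide 90.0 G [ -51.3 -173.9]
 corners G [[-101.2, -240.3], [-1.3, -240.3], [-1.4, -107.5], [-101.3, -107.6]]
roll [ 0.3 -0.   0.1]
jar [ 0.   0.1 -0.2]
stamp [ 0.  -0.1  0.5]
disp [ 0.4  0.8 -0.3]
```

View pics/t11.png

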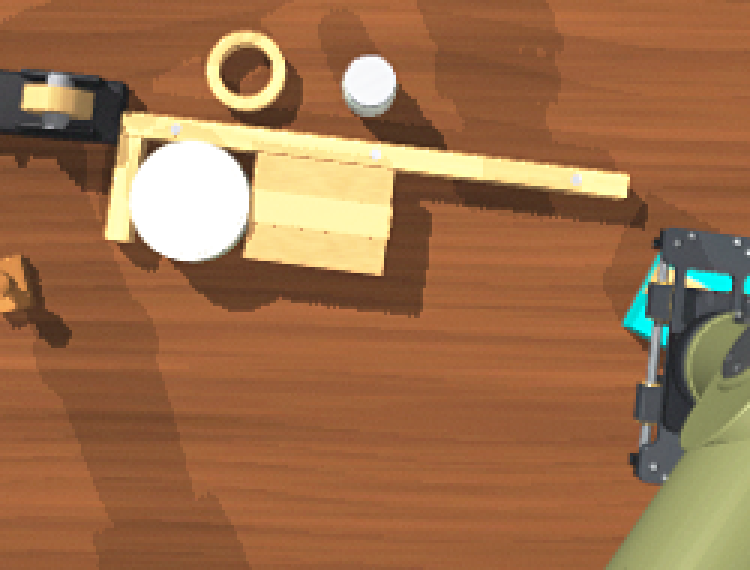

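View pics/s11.png

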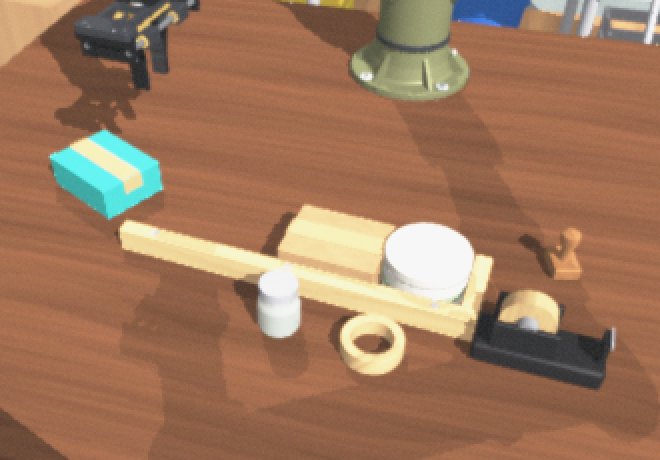

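All measures are well inside tolerance: the tub sits in the corner at crop (190,201), the carton is flat along the batten and against the tub at (320,213), and the bystanders have not moved. Handing in.

```bash
python3 -c "
from bench import *
print(close_job())"
```

```text
the job is handed in; nothing more can be done
None
```

The parcel is ready for wrapping, and the job was handed in at about 19 s of the 67 s allowed. I pushed the tub diagonally into the corner with the open fingers and pushed the carton's long side flat against the long batten. Then I slid the carton along the batten by its end until it met the tub and pressed the tub home. Nothing was pinched or lifted.

These are the last camera checks, in the guide's frame:

| Item | Measured | Allowed |
|---|---|---|
| Tub x, y | -54.7, -54.4 mm | -60 to -45 mm each |
| Carton x | -51.3 mm | -56 to -40 mm |
| Carton y | -173.9 mm | above -182 mm |
| Carton angle to the long batten | about 0° | 4° |
| Tape roll, stamp, jar, dispenser | moved less than 1 mm each | 15 mm |

- **Gap at the long batten:** the carton drifted about 3 mm off during the slide and was brought mostly back. About 1 mm remains, so that side is not quite touching.
- **Carton y:** it reads about 1 mm closer to the corner than exact contact would give. That is within the 2 mm camera calibration.
- **Failed checks:** none.

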